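# Swap the pipe nipple in a toggle-clamp fixture

## Task

Flip the red handle of the toggle clamp over centre until it lies all the way back, take the bright steel pipe nipple (yellow band) out of the V cradle and lay it flat inside the blue bin with the green rim. Then lay the black nipple (white band) from the wooden rest into the V cradle, along it and in its middle, and flip the red handle back fully upright so that the foot clamps it. Leave the other loose parts on the table where they are.

Things in the scene. Friction and masses are not known exactly. Their poses are not given: they have to be found in the camera images.
- clamp_handle (a joint): red handle of the toggle clamp; 0 = clamped, upright, at its stop; 1.5 rad = released, lying back almost level at its stop, away from the cradle. Hinge level, at point clamp_pivot. Dead centre at 0.08 rad: below it the spring pulls it shut; about 4 N at the grip flips it; push it home, as friction can hold it near dead centre. Stays put when open; the clamp's arm then stands 175 mm above the table
- clamp_pivot (a point): point on the hinge axis of the handle, 70 mm above the table. x axis points level from the clamp to the cradle, y axis is the hinge axis, z up. Opening by angle h puts the handle's grip 95 mm from here along (-sin h, 0, cos h)
- handle_grip (a point): place to hold on the red handle (round bar 16 mm across, red from 35 to 115 mm from the pivot), 95 mm from the pivot, 20 mm short of its free end; z axis points along the handle to the free end, y axis is parallel to the hinge axis
- cradle (a point): centre of a nipple properly seated in the fixture's steel V cradle, 55 mm above the table; x axis is along the seated nipple and points away from the clamp, 150 mm from the pivot. The cradle is two 90-degree V supports, 15 mm thick, 80 mm apart along x (40 mm either side of here), with a free gap of 65 mm between them down to the base plate (12 mm thick); V tops reach about 2 mm below this height
- clamp_foot: round rubber foot, 16 mm across, on a sprung spindle at the end of the clamp's arm; origin at its lower face. When clamped it presses with about 5 N on top of the nipple, 40 mm from the cradle centre on the clamp's side
- checked_c (a point): centre of the bright steel pipe nipple with a yellow band: round pipe 33.4 mm across and 120 mm long, about 0.3 kg; x axis along the pipe. It starts clamped in the cradle
- blank_c (a point): centre of the black pipe nipple with a white band: also 33.4 mm across and 120 mm long, about 0.3 kg; x axis along the pipe. It starts on the wooden rest, its centre 45 mm above the table, on two wooden V supports 80 mm apart along the pipe with a free gap of 65 mm between them down to the base board (12 mm thick)
- green_bin: fixed blue open bin with a green stripe on its rim and a green card on its low end, 210 mm (x) by 150 mm (y) outside, walls and floor 4 mm, 60 mm high (36 mm at the -x end); origin at the centre of its underside, empty at the start
- red_bin: similar fixed blue bin with a red rim, with couplings in it; bystander; it and the green bin may be in either place
- rest: wooden rest, base 130 mm (x, along the nipple) by 80 mm; origin under its centre; fixed
- nipple_a: standing dark pipe piece with yellow band, 48 mm across, 90 mm high; origin under its base; bystander
- nipple_b: another standing pipe piece, same size; bystander
- coupling: dark steel coupling, 50 mm across, 50 mm high; origin under its base; bystander
- compound_jar: jar with yellow cap, 60 mm across, 75 mm high; origin under its base; bystander
- bushing: brass bushing, 48 mm across, 36 mm high; origin under its base; bystander
- checked: the bright steel nipple itself; its origin lies on its outer surface, so use point checked_c
- blank: the black nipple itself; its origin lies on its outer surface, so use point blank_c
Not all that is in view belongs to the job. Leave any purple or turquoise look-alike of the checked alone.

How it is judged:
On the way, in this order (a step that is already met when the one before it is completed fails the run):
1. the clamp is released: red handle lying back beyond 1.3 rad, nipple still in the cradle (value of joint clamp_handle above 1.3 rad and distance between checked_c and cradle below 0.03 m), for 0.1 s.
2. the bright nipple lies flat in the green-rimmed bin, released (x of checked_c in the frame of green_bin between -0.1 and 0.1 m and y of checked_c in the frame of green_bin between -0.07 and 0.07 m and z of checked_c in the frame of green_bin below 0.035 m and angle between checked_c's own x axis and vertical between 1.4 and 1.74 rad and contact force between the fingers and checked below 0.1 N), for 0.2 s.
3. the black nipple lies seated in the middle of the V cradle, released (x of blank_c in the frame of cradle between -0.012 and 0.012 m and y of blank_c in the frame of cradle between -0.004 and 0.004 m and z of blank_c in the frame of cradle between -0.004 and 0.004 m and angle between the x axis of blank_c and the x axis of cradle, either way round below 0.08 rad and contact force between the fingers and blank below 0.1 N and value of joint clamp_handle above 1 rad), for 0.2 s.
4. the handle is flipped back over centre and the foot presses on the black nipple (value of joint clamp_handle below 0.05 rad and contact force between clamp_foot and blank above 2 N), for 0.2 s.
At the end, for the whole second after the job is handed in: Bright nipple flat (0.17 rad) in the green-rimmed bin; black nipple in the V cradle within 12 mm of its middle along it, 4 mm across and in height, 0.08 rad in line; handle upright past centre (below 0.05 rad), foot pressing on the black nipple with over 2 N; both nipples at rest (all of step 4 and x of checked_c in the frame of green_bin between -0.1 and 0.1 m and y of checked_c in the frame of green_bin between -0.07 and 0.07 m and z of checked_c in the frame of green_bin below 0.035 m and angle between checked_c's own x axis and vertical between 1.4 and 1.74 rad and x of blank_c in the frame of cradle between -0.012 and 0.012 m and y of blank_c in the frame of cradle between -0.004 and 0.004 m and z of blank_c in the frame of cradle between -0.004 and 0.004 m and angle between the x axis of blank_c and the x axis of cradle, either way round below 0.08 rad and linear speed of each of checked, blank below 0.02 m/s); the robot touches nothing.
It fails at once if another loose part on the table was moved by more than 25 mm (distance of any of nipple_a, nipple_b, coupling, compound_jar, bushing from where it was at the start of the episode above 0.025 m).
It also fails if it takes over 72 s, if anything falls off the work surface, if the arm or the gripper's body presses on something with over 40 N, if the wrist force passes 120 N, or if a joint passes its speed limit or range.

## Robot

A 6-joint arm with a two-finger parallel gripper is mounted at the origin on the work surface. World frame = base frame: x ahead of the robot, y to its left, z up, the work surface at z = 0. Lengths are in m, angles in rad, forces in N, time in s.
With the tool pointing down it reaches from about 0.375 to 0.975 m from the base axis. Payload 3.8 kg.
Tool frame: the origin (TCP) lies between the finger pads; the fingertips stand 17 mm ahead of it and the grasp point (between the pads) lies 2 mm behind it; z points along the fingers, y is the line along which they close (so a half turn about z gives the same grasp; the last joint's range is limited). The gripper opens to 85 mm and grips with 20 to 120 N. Pads are 22 mm wide; open, the fingers measure 114 mm over their backs; the gripper's body (76 mm by 85 mm) begins 54 mm behind the grasp point. The pads swing forward as they close: fully open they stand 13 mm farther back than shut.
Start: joints at [-1.297, 0.264, 1.604, -0, 1.274, -0.037], TCP at [0.206, -0.643, 0.214] pointing down, gripper open.
Joint ranges: [-2.63, 2.63], [-0.94, 2.18], [0.31, 2.57], [-1.31, 4.45], [0, 2.66], [-2.55, 2.55]. Speed limits (rad/s): [2.57, 2.57, 3.14, 3.14, 3.14, 3.14].

## Interface

Orientations are given as a rotation vector (axis times angle).
In Python, from workcell import bot gives the robot as it stands.
- The arm moves only by the tool play_rows, never from a script. Its argument "steps" is one flat list of numbers, 4 for each row, row after row: the shift along the tool's x, y, z in m, then the turn about the tool's z in rad. A call has 1 to 10 rows; each row is the pose to reach, as a shift and turn from the pose commanded when the call began, along the tool's axes at that moment; what a row does not reach only later rows make up. A row lasts 1/8 s, in which the tool goes at most 62.5 mm and 10.7 degrees, less where a joint would pass 70% of its speed; a pose out of reach is approached as far as the arm can. A call with a gripper value outside its range is refused whole. "jaw" is the closure in counts, from 0 (fully open) to 255 (shut), set as the call begins (left out, the last holds). The fingers move at their own pace and stop on an object; "grip_force" is the grip in N (left out, the last holds). Time passes only in rows, so rows that repeat a pose let the fingers close. It gives the time, the measured TCP pose, the force, the opening and the grip force at its end, in the units of the state.
- bot.read_state(): the state, without advancing time (a new reading comes with each control period).
- bot.read_camera(name): name is "scene" or "side" or "wrist"; returns a dict with "pixels" (384x512x3 uint8, blue, green, red), "mtx" (3x3 intrinsics, pixels), "dist" ([k1, k2, p1, p2, k3] as OpenCV has them; the pictures are not rectified), "R" (3x3) and "t" (3): a world point X has camera coordinates R X + t. Camera axes: x right, y down, z forward; pixel columns grow to the right and rows downward; lengths in m; the calibration is good to about 2 mm. A picture is of the moment at which its call begins. There is no depth.
- bot.finish_job(): hands the job in; it is judged then, once.
The state is a dict: "time": time; "q": joint angles; "joint_vel": joint speeds; "joint_torque": joint torques, N m; "tool_pos": TCP position; "tcp_rot": TCP orientation; "wrist_force": force on the tool from outside, world axes, zero at the start; "torque": the same for the moment, N m; "width": opening from 0.0 (shut) to 1.0 (fully open); "grip_force": force on a finger pad.
Only numpy, scipy, OpenCV 4.12 (cv2) and the standard library are available. Lean on these libraries where they do the work, as an engineer would, in place of code of your own. Each camera call takes 0.05 s, during which the arm holds its last target. There are 200 camera calls.

## Working session

There is one attempt and no reset: what is moved stays moved. The work goes in short steps, Python scripts to look and compute and a tool call to move; the robot and the scene stay as the last step left them, time stands still between calls to the robot, and variables do not carry over. Pictures are saved under pics/ and viewed, at most 10 in all, crops included, and the job is handed in when it is done.

Besides the shell and the picture viewer there is one more tool, called after "Emit:" as a command line: name --argument value ..., lists and objects as JSON in quotes. play_rows: Moves the arm, as the interface text tells. Its arguments: {"type":"object","properties":{"steps":{"type":"array"},"jaw":{"type":"number"},"grip_force":{"type":"number"}},"required":["steps"]}

```bash
ls; mkdir -p pics; cat > h.py <<'E'
import numpy as np, cv2, pickle
from workcell import bot
def snap(n,f):
    c=bot.read_camera(n); c={k:np.array(v) for k,v in c.items()}
    pickle.dump(c,open(f'pics/{f}.pkl','wb')); cv2.imwrite(f'pics/{f}.png',c['pixels']); return c
def load(f): return pickle.load(open(f'pics/{f}.pkl','rb'))
def ray(c,uv):
    p=cv2.undistortPoints(np.array([[uv]],float),c['mtx'].astype(float),c['dist'].astype(float))[0,0]
    d=c['R'].T@np.array([p[0],p[1],1]); o=-c['R'].T@c['t'].ravel(); return o,d/np.linalg.norm(d)
def onz(c,uv,z):
    o,d=ray(c,uv); return o+d*(z-o[2])/d[2]
def tri(*cu):
    A=np.zeros((3,3));b=np.zeros(3)
    for c,uv in cu:
        o,d=ray(c,uv);M=np.eye(3)-np.outer(d,d);A+=M;b+=M@o
    return np.linalg.solve(A,b)
def proj(c,X):
    return cv2.projectPoints(np.array(X,float).reshape(-1,3),cv2.Rodrigues(c['R'].astype(float))[0],c['t'].astype(float),c['mtx'].astype(float),c['dist'].astype(float))[0][:,0]
E
python3 - <<'E'
from h import *
a=snap('scene','s0');b=snap('side','d0');w=snap('wrist','w0')
cv2.imwrite('pics/both.png',np.vstack([np.hstack([cv2.resize(a['pixels'],(400,300)),cv2.resize(b['pixels'],(400,300))]),np.hstack([cv2.resize(w['pixels'],(400,300)),np.zeros((300,400,3),np.uint8)])]))
for c in(a,b,w):print(-c['R'].T@c['t'].ravel(),c['R'][2],c['mtx'][0,0])
print(bot.read_state())
E
```

```text
pics
[ 1.16941801 -0.18139975  1.1857862 ] [-0.50447426  0.13794472 -0.85233619] 491.3391483531522
[0.23376174 0.97700157 0.86611322] [ 0.24171199 -0.77872902 -0.57892695] 489.9665508481775
[ 0.27363051 -0.62133027  0.37310928] [-0.26440383 -0.08226975 -0.96089661] 284.02090617383334
{'time': 0.15, 'q': array([-1.29692197e+00,  2.64590816e-01,  1.60506723e+00, -1.20930873e-05,
        1.27371967e+00, -3.69461697e-02]), 'joint_vel': array([ 0.00046256, -0.00313733, -0.00434812,  0.00051171, -0.00044671,
        0.00111766]), 'joint_torque': array([-6.43766289e-04, -5.15905094e+01, -3.67959023e+01, -1.74347911e-04,
        7.98739231e-03,  7.02401817e-07]), 'tool_pos': array([ 0.20624245, -0.64208336,  0.21343711]), 'tcp_rot': array([-3.10197981e+00, -4.86004128e-01,  3.49227538e-04]), 'wrist_force': array([ 0.09571686,  0.31180092, -0.32539792]), 'torque': array([-0.02105872, -0.01481309, -0.00304668]), 'grip_force': 0.0, 'width': 1.0011756406044894}
```

View pics/both.png

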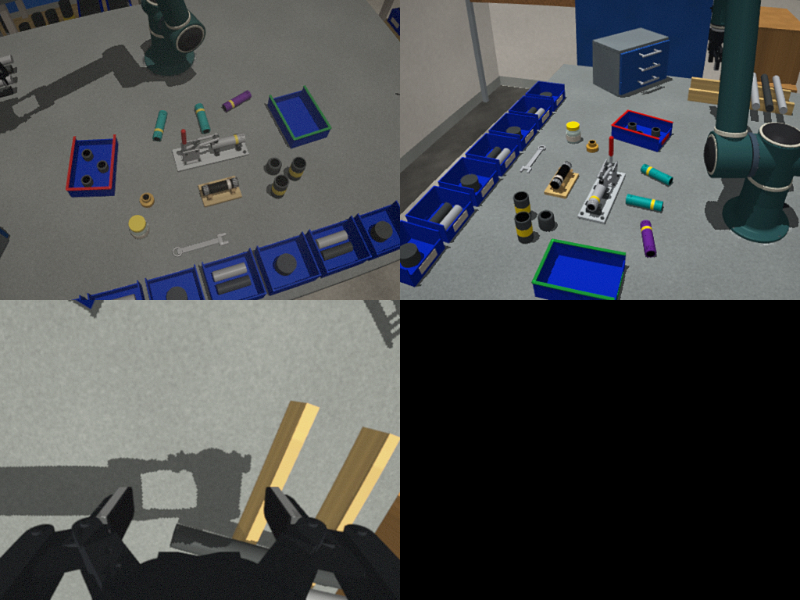

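The overview gives these candidates, in scene pixels (full size):
- bright nipple in the cradle, about (290,185): this is the one I want
- turquoise look-alikes, (205,160) and (259,151): ignore
- purple look-alike, (303,129): ignore
- black nipple on the rest, about (282,241)
- green bin, (383,150)

Next I'll check the choice in close crops.

```bash
python3 - <<'E'
from h import *
def crop(f,x,y,w,h,s,out):
    i=load(f)['pixels'][y:y+h,x:x+w]; i=cv2.resize(i,None,fx=s,fy=s,interpolation=cv2.INTER_CUBIC)
    for k in range(0,w,20): cv2.putText(i,str(x+k),(k*s,10),0,.35,(255,255,255),1); cv2.line(i,(k*s,0),(k*s,h*s),(90,160,90),1)
    for k in range(0,h,20): cv2.putText(i,str(y+k),(0,k*s+10),0,.35,(255,255,255),1); cv2.line(i,(0,k*s),(w*s,k*s),(90,160,90),1)
    cv2.imwrite(f'pics/{out}.png',i)
crop('s0',215,150,130,115,5,'s0c'); crop('d0',180,165,120,120,5,'d0c')
E
```

```text
(no output)
```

View pics/s0c.png

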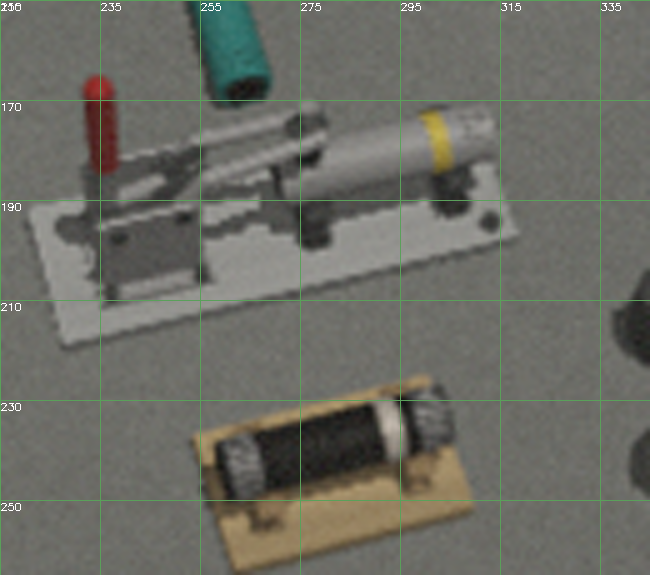

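View pics/d0c.png

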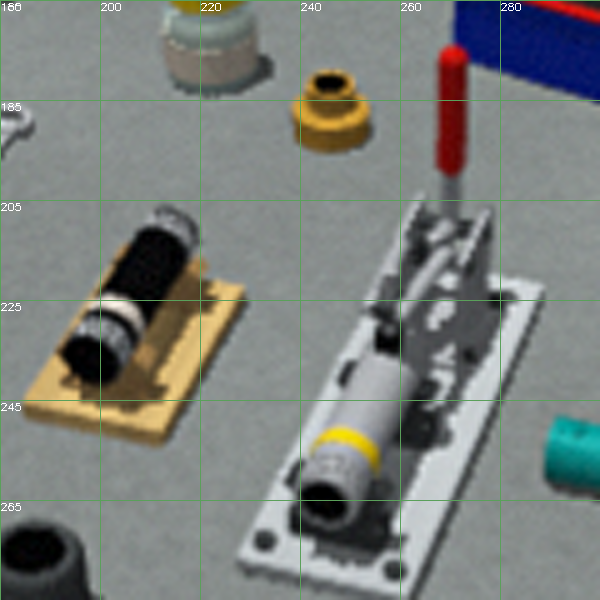

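The crops confirm it. Scene: the bright nipple with its yellow band lies in the cradle, near end (313,176), with the red handle at (235,165–184). The black nipple on its rest spans (259,244) to (304,233). Side: bright end face (245,265), black end face (199,237), red handle (270,175–200).

```bash
python3 - <<'E'
from h import *
from scipy.optimize import least_squares
np.set_printoptions(precision=4,suppress=True)
s=load('s0');d=load('d0')
print('handle tip',tri((s,(234.5,166.5)),(d,(270.5,176))),'red bottom',tri((s,(235.5,184)),(d,(269.8,200))))
print('bright near end',tri((s,(313,176.5)),(d,(245,265))))
print('bright far end scene z55',onz(s,(272,187),.055),'side',onz(d,(259.5,234.5),.055))
L=onz(s,(228,219),.010);R=onz(s,(318.5,197),.010);print('plate edge',L,R,np.arctan2(*(R-L)[1::-1]))
L=onz(d,(304.5,222),.010);R=onz(d,(262,285),.010);print('plate edge side',L,R,np.arctan2(*(R-L)[1::-1]),onz(d,(227.5,277),.01))
print('black near',tri((s,(304.5,233)),(d,(199.5,237.5))),'far',tri((s,(259.5,243.5)),(d,(214.5,210.5))))
for n in((254,237),(262,265),(309,252),(301,225)):print('rest s',onz(s,n,.012))
for n in((184,245),(212,252),(229,223)):print('rest d',onz(d,n,.012))
E
python3 - <<'E'
import cv2,sys
sys.path.insert(0,'.')
import os;os.chdir('.')
from h import *
i=load('s0')['pixels'][110:195,335:430];cv2.imwrite('pics/bin.png',cv2.resize(i,None,fx=6,fy=6,interpolation=cv2.INTER_CUBIC))
E
```

```text
handle tip [ 0.5007 -0.061   0.1794] red bottom [ 0.5021 -0.0632  0.101 ]
bright near end [0.5075 0.1509 0.0524]
bright far end scene z55 [0.512  0.0342 0.055 ] side [0.5031 0.0301 0.055 ]
plate edge [ 0.5488 -0.1008  0.01  ] [0.5538 0.1569 0.01  ] 1.5516184017377443
plate edge side [ 0.4111 -0.1119  0.01  ] [0.4588 0.1611 0.01  ] 1.3980086658392359 [0.5481 0.159  0.01  ]
black near [0.6579 0.0744 0.0415] far [ 0.6574 -0.0447  0.0459]
rest s [ 0.6214 -0.0484  0.012 ]
rest s [ 0.7036 -0.0506  0.012 ]
rest s [0.7038 0.0766 0.012 ]
rest s [0.6232 0.0819 0.012 ]
rest d [0.6985 0.0799 0.012 ]
rest d [0.6168 0.0846 0.012 ]
rest d [ 0.614  -0.0446  0.012 ]
```

View pics/bin.png

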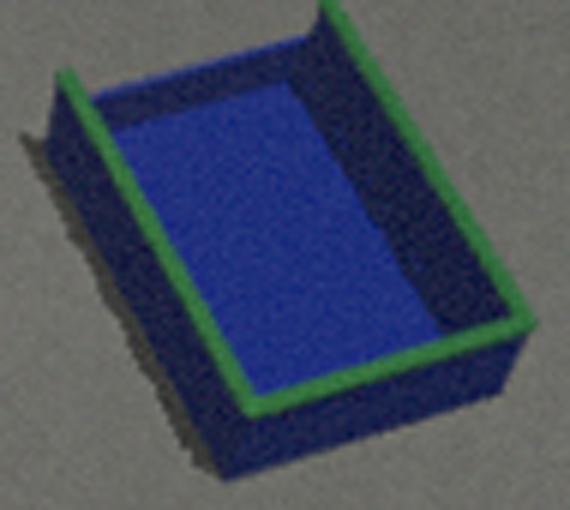

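The green bin's low, rimless end is at the top of this crop, on the robot's side. Rim corners in scene pixels are about (345.8,121.7), (376.7,178.7), (424.2,163.7) and (389.7,110). Now I'll make the first move, towards the clamp.

Emit:
play_rows --steps '[0.043,-0.043,-0.009,-0.12,0.086,-0.086,-0.018,-0.24,0.129,-0.129,-0.027,-0.36,0.172,-0.172,-0.036,-0.48,0.215,-0.215,-0.045,-0.6,0.258,-0.258,-0.054,-0.72,0.301,-0.301,-0.063,-0.84,0.344,-0.344,-0.072,-0.96,0.387,-0.387,-0.081,-1.08,0.43,-0.43,-0.09,-1.2]' --jaw 0 --grip_force 40

```text
time: 1.4
tool_pos: [0.4847, -0.0998, 0.3047]
tcp_rot: [2.283, 2.158, 0.0]
wrist_force: [0.4, 0.0, 0.0]
width: 1.001
grip_force: 0.0
```

```bash
cat >> h.py <<'E'
from scipy.spatial.transform import Rotation as Ro
np.set_printoptions(precision=4,suppress=True)
def tool():
    s=bot.read_state();R=Ro.from_rotvec(s['tcp_rot']).as_matrix();return np.array(s['tool_pos']),R,np.arctan2(R[1,0],R[0,0])
def plan(*tg):
    p,R,psi=tool();print('now',p,psi)
    for t in tg:
        print(t,'->',R.T@(np.array(t[:3])-p),psi-t[3])
E
python3 - <<'E'
from h import *
s=load('s0')
P=[onz(s,u,.06) for u in((345.8,121.7),(376.7,178.7),(424.2,163.7),(389.7,110))]
for p in P:print(p)
print('center by long-edge ends & yaw',np.mean(P,0),np.arctan2(*(P[1]-P[0])[1::-1]),np.arctan2(*(P[2]-P[3])[1::-1]))
w=snap('wrist','w1');i=cv2.resize(w['pixels'],(800,600));cv2.imwrite('pics/w1.png',i)
plan((.502,-.062,.30,1.545))
E
```

```text
[0.3617 0.3074 0.06  ]
[0.5713 0.3152 0.06  ]
[0.5638 0.4657 0.06  ]
[0.3564 0.4529 0.06  ]
center by long-edge ends & yaw [0.4633 0.3853 0.06  ] 0.03739556994450615 0.06200826430277336
now [ 0.4881 -0.0932  0.3061] 1.5232002013747066
(0.502, -0.062, 0.3, 1.545) -> [0.0318 0.0124 0.0063] -0.021799798625293354
```

View pics/w1.png

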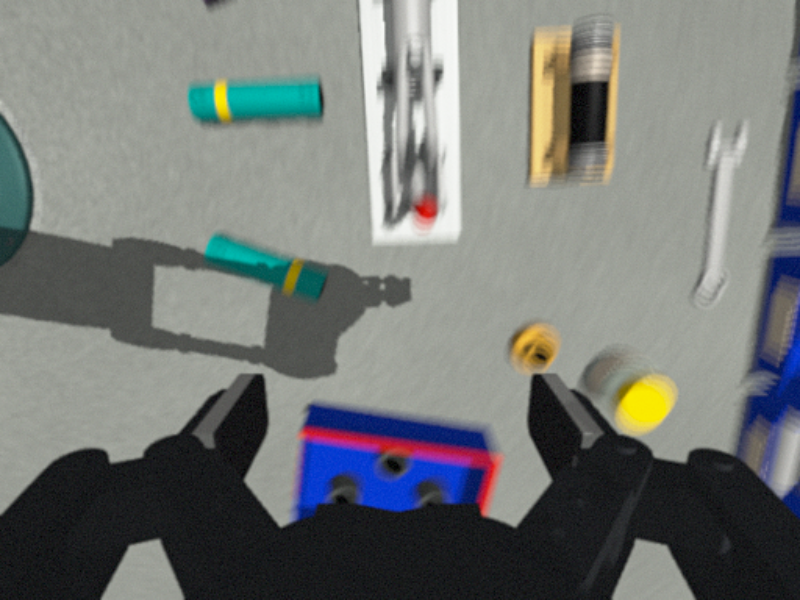

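The wrist view is blurred because the arm is still settling. It shows the red knob at about (427,210) and the black nipple at (592,100). I'll settle and measure from a sharp picture.

Emit:
play_rows --steps '[0.04,0.015,0.005,-0.03,0.04,0.015,0.005,-0.03,0.04,0.015,0.005,-0.03,0.04,0.015,0.005,-0.03,0.04,0.015,0.005,-0.03]'

```text
time: 2.08
tool_pos: [0.5014, -0.0638, 0.2996]
tcp_rot: [2.256, 2.186, -0.0]
wrist_force: [-0.2, 0.5, -0.4]
width: 1.0
grip_force: 0.0
```

```bash
python3 - <<'E'
from h import *
w=snap('wrist','w2');i=cv2.resize(w['pixels'],(800,600));cv2.imwrite('pics/w2.png',i)
plan((.502,-.062,.30,1.545))
# predicted pixels (x800/512) for current estimates
k=800/512
print(proj(w,[[.502,-.062,.185],[.505,.0895,.055],[.5065,.1495,.055],[.6577,.015,.045],[.6577,.075,.045],[.6577,-.045,.045]])*k)
E
```

```text
now [ 0.5015 -0.0637  0.2997] 1.539107062513877
(0.502, -0.062, 0.3, 1.545) -> [ 0.0017  0.0005 -0.0003] -0.005892937486122962
[[397.6668 284.4767]
 [395.0793  70.8682]
 [394.3571  -8.9202]
 [567.6963 158.4746]
 [571.6132  86.8365]
 [563.6378 225.4089]]
```

View pics/w2.png

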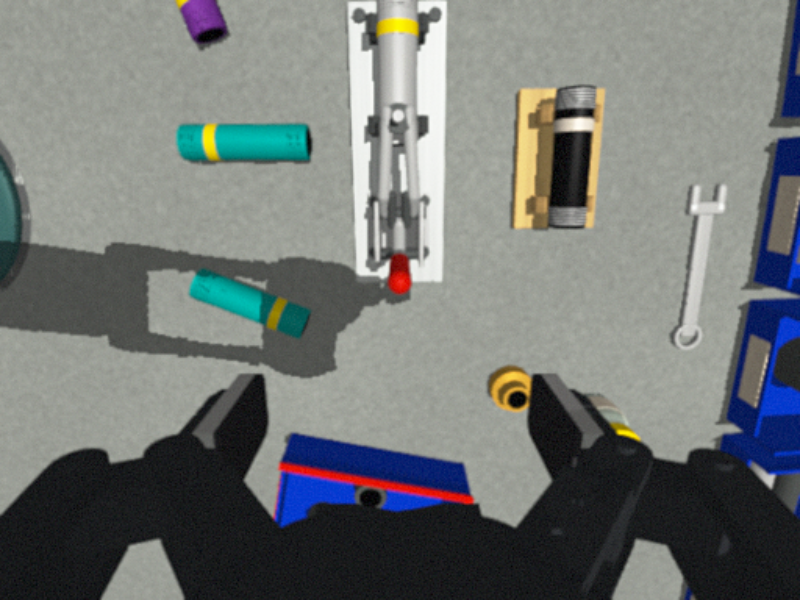

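This one is sharp. The red tip at (399,280) and the bright pipe centreline at x≈397 match my predictions to within about 2 px. The black nipple runs (577,86) to (568,228), about 5 px right of my estimate, so its x is about 0.662. Next I'll descend on the handle.

Emit:
play_rows --steps '[0.002,0.001,0.04,0,0.002,0.001,0.08,0,0.002,0.001,0.115,0,0.002,0.001,0.136,0,0.002,0.001,0.136,0]'

```text
time: 2.75
tool_pos: [0.5009, -0.061, 0.1615]
tcp_rot: [-2.253, -2.184, 0.004]
wrist_force: [-0.2, -0.3, -0.8]
width: 1.001
grip_force: 0.0
```

Emit:
play_rows --steps '[0,0,0,0,0,0,0,0,0,0,0,0,0,0,0,0,0,0,0,0]' --jaw 255 --grip_force 30

```text
time: 3.38
tool_pos: [0.5027, -0.0608, 0.1642]
tcp_rot: [2.254, 2.188, -0.0]
wrist_force: [-2.2, -0.1, 4.9]
width: 0.095
grip_force: 24.6
```

The handle is gripped. Now I'll swing it back along its arc.

Emit:
play_rows --steps '[-0.014,0,0.001,0,-0.028,0,0.004,0,-0.0455,0,0.0115,0,-0.061,0,0.0225,0,-0.0745,0,0.036,0,-0.0845,0,0.052,0,-0.09,0,0.065,0,-0.0925,0,0.074,0,-0.0945,0,0.0835,0,-0.095,0,0.088,0]'

```text
time: 4.62
tool_pos: [0.4994, -0.1552, 0.0744]
tcp_rot: [-2.253, -2.187, 0.001]
wrist_force: [-0.3, -0.2, 0.0]
width: -0.001
grip_force: 0.0
```

Emit:
play_rows --steps '[0,0,0,0,0,0,0.001,0,0,0,0.001,0]'

```text
time: 5.0
tool_pos: [0.5003, -0.1557, 0.0749]
tcp_rot: [2.254, 2.188, 0.001]
wrist_force: [-0.0, -0.8, 0.3]
width: 0.002
grip_force: 0.0
```

```bash
python3 - <<'E'
from h import *
s=snap('scene','s1');d=snap('side','d1')
i=np.hstack([cv2.resize(s['pixels'][130:230,190:330],None,fx=3,fy=3,interpolation=2),cv2.resize(d['pixels'][140:290,200:320],(360,300),interpolation=2)[:300]]) if 0 else np.hstack([cv2.resize(s['pixels'][120:230,200:320],(400,367)),cv2.resize(d['pixels'][150:260,220:340],(400,367))])
cv2.imwrite('pics/s1c.png',i); print(tool(),bot.read_state()['wrist_force'])
E
```

```text
(array([ 0.5002, -0.1557,  0.0748]), array([[ 0.0299,  0.9996,  0.0007],
       [ 0.9996, -0.0299, -0.0002],
       [-0.0002,  0.0007, -1.    ]]), np.float64(1.540904751453711)) [-0.3596  0.3806 -0.5924]
```

View pics/s1c.png

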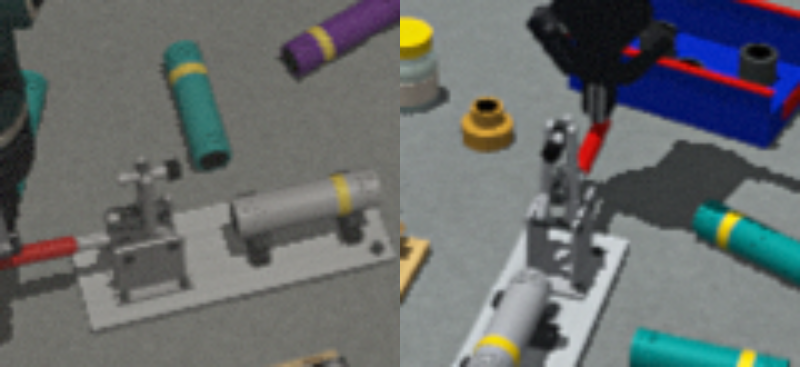

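The pads slipped off, but the clamp is open: arm upright, handle lying back under the fingers at scene crop (0–75,242–265). I'll work out the handle angle before going on.

```bash
python3 - <<'E'
from h import *
s=load('s1');d=load('d1')
print(tri((s,(222.5,192.6)),(d,(275.5,199.0))))
pv=np.array([.5025,-.061,.07]); f=np.array([.03,1,0])
for h in(1.2,1.3,1.4,1.5):
    P=[pv+r*(-np.sin(h)*f+np.cos(h)*np.array([0,0,1])) for r in(.035,.075,.115)]
    print(h,((proj(s,P)-[200,120])*3.333).round(0).tolist(),((proj(d,P)-[220,150])*3.333).round(0).tolist())
i=np.hstack([cv2.resize(s['pixels'][170:230,170:240],(400,343),interpolation=2),cv2.resize(d['pixels'][165:225,255:325],(400,343),interpolation=2)])
cv2.imwrite('pics/s1d.png',i)
E
```

```text
[ 0.4991 -0.1019  0.0764]
1.2 [[81.0, 234.0], [33.0, 235.0], [-16.0, 235.0]] [[175.0, 165.0], [188.0, 126.0], [201.0, 89.0]]
1.3 [[80.0, 236.0], [31.0, 240.0], [-19.0, 244.0]] [[175.0, 167.0], [189.0, 132.0], [201.0, 98.0]]
1.4 [[80.0, 239.0], [30.0, 245.0], [-20.0, 252.0]] [[176.0, 170.0], [189.0, 138.0], [202.0, 107.0]]
1.5 [[79.0, 241.0], [30.0, 250.0], [-20.0, 260.0]] [[176.0, 173.0], [189.0, 145.0], [202.0, 117.0]]
```

View pics/s1d.png

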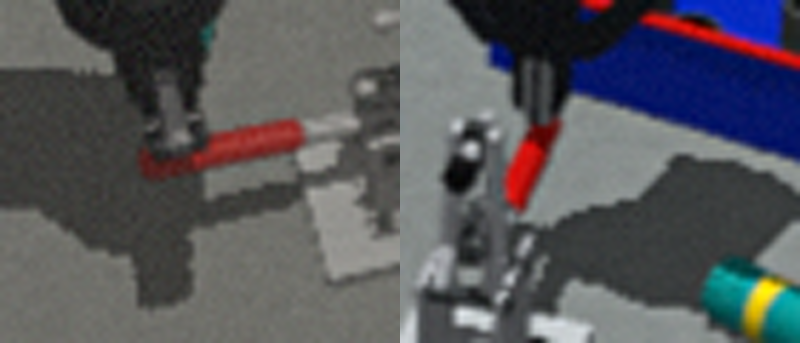

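```bash
python3 - <<'E'
from h import *
s=load('s1');d=load('d1')
P=[[.5002,-.1557,z] for z in(.058,.075,.085,.1)]
print((proj(s,P)-[170,170])*5.714,(proj(d,P)-[255,165])*5.714)
st=bot.read_state();print(st['wrist_force'],st['joint_torque'],st['width'])
E
```

```text
[[184.7331 172.5706]
 [180.7025 154.1257]
 [178.2912 143.0803]
 [174.6167 126.2334]] [[133.2008 168.9231]
 [134.0943 141.116 ]
 [134.6238 124.578 ]
 [135.4235  99.5167]]
[-0.3596  0.3806 -0.5924] [  0.0141 -37.9142 -31.667    0.0009  -0.002    0.0001] 0.0011231205581090067
```

Emit:
play_rows --steps '[0,0,-0.01,0,0,0,-0.02,0,0,0,-0.02,0]'

```text
time: 5.48
tool_pos: [0.5012, -0.1562, 0.0962]
tcp_rot: [2.252, 2.186, 0.002]
wrist_force: [-0.3, 0.4, -0.4]
width: -0.001
grip_force: 0.0
```

```bash
cat > cmp.py <<'E'
from h import *
import sys
E
python3 - <<'E'
from h import *
s=snap('scene','s2');d=snap('side','d2');a=load('s1');b=load('d1')
# red pixels extent in the clamp area, before/after
for n,c,(x,y,w,h) in(('s1',a,(185,180,45,30)),('s2',s,(185,180,45,30)),('d1',b,(262,175,35,35)),('d2',d,(262,175,35,35))):
    p=c['pixels'][y:y+h,x:x+w].astype(int);m=(p[...,2]>110)&(p[...,1]<60)&(p[...,0]<60)
    yy,xx=np.nonzero(m);i=[xx.argmin(),xx.argmax(),yy.argmin(),yy.argmax()];print(n,m.sum(),[(x+xx[k],y+yy[k]) for k in i])
st=bot.read_state();print(st['tool_pos'],st['wrist_force'])
E
```

```text
s1 70 [(np.int64(204), np.int64(197)), (np.int64(222), np.int64(194)), (np.int64(219), np.int64(191)), (np.int64(204), np.int64(198))]
s2 83 [(np.int64(203), np.int64(196)), (np.int64(222), np.int64(194)), (np.int64(219), np.int64(191)), (np.int64(203), np.int64(198))]
d1 54 [(np.int64(273), np.int64(196)), (np.int64(280), np.int64(192)), (np.int64(277), np.int64(189)), (np.int64(276), np.int64(201))]
d2 59 [(np.int64(273), np.int64(196)), (np.int64(280), np.int64(190)), (np.int64(277), np.int64(188)), (np.int64(276), np.int64(201))]
[ 0.5002 -0.1558  0.095 ] [ 0.9569  0.3601 -0.4243]
```

```bash
python3 - <<'E'
from h import *
for n,z0 in(('s1',.075),('s2',.095),('d1',.075),('d2',.095)):
    c=load(n);print(n)
    for dz in np.arange(-.04,.05,.006):
        u=proj(c,[.5002,-.1557,z0+dz])[0];g=cv2.getRectSubPix(c['pixels'],(1,1),(float(u[0]),float(u[1])))[0,0]
        print(round(dz,3),u.round(1),g,end=' | ')
    print()
E
```

```text
s1
-0.04 [203.3 204.5] [55 60 60] | -0.034 [203.  203.4] [59 62 61] | -0.028 [202.8 202.3] [61 62 63] | -0.022 [202.5 201.1] [60 64 62] | -0.016 [202.3 200. ] [48 51 69] | -0.01 [202.  198.9] [31 36 80] | -0.004 [201.8 197.7] [34 36 78] | 0.002 [201.5 196.6] [46 47 63] | 0.008 [201.3 195.4] [68 68 68] | 0.014 [201.  194.3] [108 110 113] | 0.02 [200.8 193.1] [119 122 123] | 0.026 [200.5 191.9] [89 89 91] | 0.032 [200.3 190.7] [82 83 84] | 0.038 [200.  189.5] [84 84 85] | 0.044 [199.7 188.3] [84 85 86] | 
s2
-0.04 [202.5 200.8] [55 57 60] | -0.034 [202.2 199.6] [44 47 75] | -0.028 [202.  198.5] [32 32 90] | -0.022 [201.7 197.4] [32 34 96] | -0.016 [201.5 196.2] [28 31 86] | -0.01 [201.2 195. ] [28 30 79] | -0.004 [200.9 193.9] [38 41 64] | 0.002 [200.7 192.7] [56 59 58] | 0.008 [200.4 191.5] [58 60 59] | 0.014 [200.2 190.3] [101 102 103] | 0.02 [199.9 189.1] [109 113 115] | 0.026 [199.6 187.9] [87 86 88] | 0.032 [199.4 186.6] [84 84 86] | 0.038 [199.1 185.4] [84 84 85] | 0.044 [198.8 184.1] [83 85 88] | 
d1
-0.04 [278.1 201. ] [145 146 138] | -0.034 [278.2 199.4] [135 137 131] | -0.028
[... 267 characters left out ...]
[46 44 51] | 0.02 [278.7 183.9] [51 48 45] | 0.026 [278.7 182.1] [54 53 51] | 0.032 [278.8 180.4] [55 53 52] | 0.038 [278.8 178.6] [49 47 46] | 0.044 [278.9 176.8] [49 48 48] | 
d2
-0.04 [278.3 195.4] [ 37  39 130] | -0.034 [278.3 193.7] [ 16  19 157] | -0.028 [278.4 192. ] [  9  12 179] | -0.022 [278.4 190.3] [  9  14 196] | -0.016 [278.5 188.5] [  8  10 171] | -0.01 [278.6 186.8] [ 8 11 93] | -0.004 [278.6 185.1] [44 45 98] | 0.002 [278.7 183.3] [131 133 129] | 0.008 [278.7 181.5] [142 143 136] | 0.014 [278.8 179.8] [83 82 79] | 0.02 [278.8 178. ] [54 52 51] | 0.026 [278.9 176.2] [59 54 53] | 0.032 [279.  174.4] [55 52 51] | 0.038 [279.  172.6] [50 47 46] | 0.044 [279.1 170.8] [56 53 53] |
```

The fingers end about 12 mm *above* the reported TCP, where the spec says 17 mm below. That explains the grip on only the handle's tip. I'll check the lateral offset and also use the wrist camera.

```bash
python3 - <<'E'
from h import *
for n in('s2','d2'):
    c=load(n);print(n)
    for dz in(.016,.022,.03):
        u=proj(c,[.5002,-.1557,.095+dz])[0];r=int(round(u[1]));x=int(round(u[0]))
        print(dz,u.round(1),'cols',x-14,c['pixels'][r,x-14:x+15].mean(1).round(0).astype(int).tolist())
print(bot.read_state()['q'])
E
```

```text
s2
0.016 [200.1 189.9] cols 186 [57, 63, 64, 60, 55, 62, 64, 56, 46, 46, 38, 60, 95, 129, 120, 96, 63, 40, 40, 68, 100, 108, 106, 115, 113, 115, 113, 116, 110]
0.022 [199.8 188.7] cols 186 [63, 57, 62, 57, 58, 61, 67, 57, 44, 42, 35, 61, 117, 119, 110, 85, 60, 60, 64, 76, 111, 113, 106, 112, 110, 113, 110, 108, 114]
0.03 [199.5 187. ] cols 185 [63, 62, 55, 59, 64, 58, 58, 60, 62, 74, 94, 95, 63, 80, 89, 80, 65, 45, 34, 54, 101, 114, 114, 113, 108, 107, 109, 108, 112]
d2
0.016 [278.8 179.2] cols 265 [136, 137, 141, 138, 136, 137, 135, 137, 142, 145, 141, 115, 75, 43, 51, 78, 69, 55, 44, 41, 39, 39, 40, 40, 41, 43, 42, 46, 41]
0.022 [278.9 177.4] cols 265 [138, 140, 139, 142, 145, 144, 136, 111, 83, 64, 46, 61, 64, 39, 57, 75, 43, 17, 25, 40, 42, 47, 44, 46, 42, 43, 43, 45, 45]
0.03 [278.9 175. ] cols 265 [138, 140, 142, 143, 133, 96, 44, 39, 43, 32, 19, 49, 71, 37, 56, 73, 50, 16, 13, 28, 38, 43, 44, 42, 40, 46, 39, 43, 43]
[-0.3496  0.0866  2.0451  0.      1.0089 -0.3195]
```

Emit:
play_rows --steps '[0,0,-0.06,0,0,0,-0.12,0,0,0,-0.18,0,0.06,0.0,-0.18,0,0.12,0,-0.18,0,0.18,0.002,-0.18,0,0.23,0.002,-0.18,0,0.245,0.003,-0.18,0,0.245,0.003,-0.18,0,0.245,0.003,-0.18,0]' --jaw 0

```text
time: 6.82
tool_pos: [0.5102, 0.0879, 0.2742]
tcp_rot: [2.255, 2.187, -0.001]
wrist_force: [0.2, -1.2, -0.3]
width: 0.998
grip_force: 0.0
```

```bash
python3 - <<'E'
from h import *
w=snap('wrist','w3');s=snap('scene','s3');d=snap('side','d3')
print(tool())
k=800/512
print(proj(w,[[.5065,.0895,.055],[.508,.1495,.055],[.505,.0295,.055],[.662,.015,.045],[.662,.075,.045],[.662,-.045,.045]])*k)
a=cv2.resize(w['pixels'],(800,600));cv2.imwrite('pics/w3.png',a)
b=np.hstack([s['pixels'][60:220,220:420],d['pixels'][130:290,180:380]]);b=cv2.resize(b,(800,320))
cv2.imwrite('pics/w3.png',np.vstack([a[0:330,250:650].repeat(1,0),]) if 0 else np.vstack([np.hstack([a[0:280,300:700],cv2.resize(d['pixels'][90:230,160:360],(400,280))]),cv2.resize(s['pixels'][60:188,220:540-20],(800,320))[:320]]))
E
```

```text
(array([0.5103, 0.0878, 0.2744]), array([[ 0.032 ,  0.9995, -0.0001],
       [ 0.9995, -0.032 , -0.0003],
       [-0.0003, -0.0001, -1.    ]]), np.float64(1.5388059497738957))
[[392.7962 255.5266]
 [392.0475 183.9895]
 [393.4946 321.417 ]
 [562.0751 327.3814]
 [566.7316 264.2502]
 [557.4941 385.5236]]
```

View pics/w3.png

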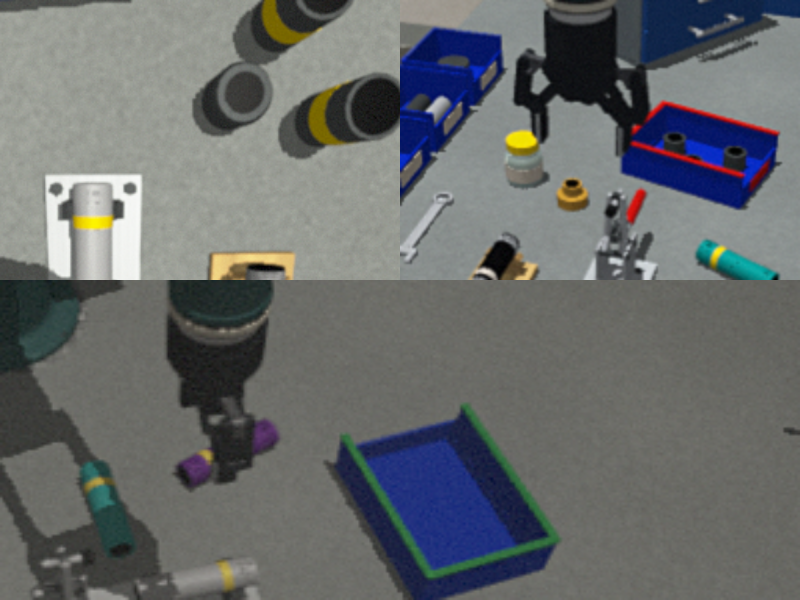

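The wrist view shows the bright nipple's end at (392,182), within 2 px of prediction. Both open fingertips are visible in the side view at (230,164) and (271,165), and in the scene view at (308,134). I'll triangulate the true tip position.

```bash
python3 - <<'E'
from h import *
s=load('s3');d=load('d3')
print('tips mid',tri((s,(307.5,133.5)),(d,(250.5,164.5))), 'tool .5103 .0878 .2744')
for z in(.257,.27,.28,.29,.3): print(z,proj(s,[.5103,.0878,z]),proj(d,[.5103,.0878,z]))
# closed gripper center cols from s2,d2
s=load('s2');d=load('d2')
print('closed mid',tri((s,(200.5,190.5)),(d,(279,180))))
E
```

```text
tips mid [0.5204 0.1013 0.2964] tool .5103 .0878 .2744
0.257 [[294.4433 136.4137]] [[249.8116 180.6264]]
0.27 [[294.7182 133.0484]] [[249.7706 175.7998]]
0.28 [[294.9329 130.4169]] [[249.7387 172.0433]]
0.29 [[295.1503 127.7475]] [[249.7065 168.2482]]
0.3 [[295.3707 125.0393]] [[249.674  164.4141]]
closed mid [ 0.4999 -0.1553  0.1082]
```

The whole hand sits 30 mm higher than reported, so true z is about tool z + 0.030. The lateral position is good. That gives these tool heights: bright grasp at z≈0.020, black at ≈0.012, handle grip at about 0.03 below its true height. Descending on the bright nipple.

Emit:
play_rows --steps '[0.0016,-0.0039,0.05,-0.006,0.0016,-0.0039,0.1,-0.006,0.0016,-0.0039,0.15,-0.006,0.0016,-0.0039,0.19,-0.006,0.0016,-0.0039,0.22,-0.006,0.0016,-0.0039,0.24,-0.006,0.0016,-0.0039,0.253,-0.006,0.0016,-0.0039,0.253,-0.006]'

```text
time: 7.98
tool_pos: [0.5057, 0.0902, 0.0207]
tcp_rot: [-2.248, -2.193, 0.002]
wrist_force: [-0.4, -1.1, 0.2]
width: 1.0
grip_force: 0.0
```

Emit:
play_rows --steps '[0,0,0,0,0,0,0,0,0,0,0,0,0,0,0,0,0,0,0,0]' --jaw 255 --grip_force 50

```text
time: 8.6
tool_pos: [0.5062, 0.0909, 0.0226]
tcp_rot: [-2.247, -2.195, 0.001]
wrist_force: [-3.8, -0.6, 7.6]
width: 0.374
grip_force: 49.1
```

Gripped, at width ≈32 mm. Lifting.

Emit:
play_rows --steps '[0,0,-0.02,0,0,0,-0.06,0,0,0,-0.11,0,0,0,-0.15,0,0,0,-0.15,0,0,0,-0.15,0]'

```text
time: 9.35
tool_pos: [0.505, 0.0907, 0.1697]
tcp_rot: [-2.247, -2.194, 0.003]
wrist_force: [-0.2, -0.1, -4.9]
width: 0.372
grip_force: 50.6
```

```bash
python3 - <<'E'
from h import *
s=snap('scene','s4')
plan((.463,.385,.16,3.19))
st=bot.read_state();print(st['width'],st['grip_force'],st['wrist_force'],st['torque'])
E
```

```text
now [0.5044 0.0905 0.1689] 1.546839493382296
(0.463, 0.385, 0.16, 3.19) -> [ 0.2934 -0.0484  0.0089] -1.643160506617704
0.3710786715947093 50.636093616485596 [ 0.1218 -0.4485 -3.914 ] [-0.0191 -0.0174  0.0059]
```

Held, with about 4 N of load. Moving to the bin while turning.

Emit:
play_rows --steps '[0.03,-0.005,0,-0.165,0.06,-0.01,0,-0.33,0.09,-0.015,0,-0.495,0.12,-0.02,0,-0.66,0.15,-0.025,0,-0.825,0.18,-0.03,0,-0.99,0.21,-0.035,0,-1.155,0.24,-0.04,0,-1.32,0.27,-0.044,0,-1.485,0.293,-0.048,0,-1.64]'

```text
time: 10.65
tool_pos: [0.4636, 0.3849, 0.1679]
tcp_rot: [0.08, -3.136, 0.005]
wrist_force: [-0.4, -0.4, -3.8]
width: 0.373
grip_force: 50.5
```

Emit:
play_rows --steps '[0,0,0,0,0,0,0,0,0,0,0.02,0]'

```text
time: 11.02
tool_pos: [0.4667, 0.3849, 0.1521]
tcp_rot: [-0.068, 3.138, 0.003]
wrist_force: [-0.1, 0.4, -3.5]
width: 0.374
grip_force: 50.6
```

```bash
python3 - <<'E'
from h import *
plan((.463,.385,-.002,3.19))
st=bot.read_state();print(st['q'],st['width'],st['grip_force'],st['wrist_force'])
E
```

```text
now [0.4667 0.3849 0.1521] -3.0981011426851026
(0.463, 0.385, -0.002, 3.19) -> [0.0042 0.0001 0.154 ] -6.288101142685102
[ 0.6486  0.1769  1.8277 -0.0003  1.1338 -0.9656] 0.37370865579660456 50.61308562755585 [-0.0595  0.3502 -3.531 ]
```

Emit:
play_rows --steps '[0.004,0,0.04,0,0.004,0,0.08,0,0.004,0,0.115,0,0.004,0,0.14,0,0.004,0,0.152,0,0.004,0,0.158,0,0.004,0,0.158,0,0.004,0,0.158,0]'

```text
time: 12.02
tool_pos: [0.4624, 0.3854, -0.0052]
tcp_rot: [-0.071, 3.139, 0.002]
wrist_force: [-0.2, 0.4, -3.7]
width: 0.378
grip_force: 50.5
```

```bash
python3 - <<'E'
from h import *
st=bot.read_state();print(st['tool_pos'],st['wrist_force'],st['width'],st['grip_force'])
E
```

```text
[ 0.4624  0.3854 -0.0052] [-0.1748  0.3692 -3.7022] 0.3777761913305381 50.5098420381546
```

Emit:
play_rows --steps '[0,0,0.004,0,0,0,0.006,0,0,0,0.006,0]'

```text
time: 12.4
tool_pos: [0.4618, 0.385, -0.0116]
tcp_rot: [-0.071, 3.14, 0.001]
wrist_force: [-2.1, -1.2, 4.1]
width: 0.374
grip_force: 51.2
```

Emit:
play_rows --steps '[0,0,0,0,0,0,0,0,0,0,0,0,0,0,0,0]' --jaw 90

```text
time: 12.9
tool_pos: [0.4615, 0.3847, -0.0125]
tcp_rot: [-0.071, 3.141, 0.0]
wrist_force: [0.1, -0.3, 0.1]
width: 0.648
grip_force: 0.0
```

Emit:
play_rows --steps '[0,0,-0.03,0,0,0,-0.08,0,0,0,-0.14,0,0,0,-0.2,0,0,0,-0.24,0,0,0,-0.24,0,0,0,-0.24,0]'

```text
time: 13.78
tool_pos: [0.4611, 0.3844, 0.2268]
tcp_rot: [0.071, -3.14, 0.001]
wrist_force: [0.8, 0.4, 0.3]
width: 0.645
grip_force: 0.0
```

```bash
python3 - <<'E'
from h import *
w=snap('wrist','w5');s=snap('scene','s5');d=snap('side','d5')
for n,c in(('w',w),('s',s),('d',d)):
    # yellow/bright pixel blob of the nipple near its expected place
    u=proj(c,[.463,.385,.021])[0];h=cv2.cvtColor(c['pixels'],cv2.COLOR_BGR2HSV);x,y=int(u[0]),int(u[1]);r=60 if n=='w' else 45
    y0,x0=max(0,y-r),max(0,x-r);H=h[y0:y+r,x0:x+r]
    for nm,m in(('yel',(H[...,0]>18)&(H[...,0]<35)&(H[...,1]>130)&(H[...,2]>70)),('grey',(H[...,1]<60)&(H[...,2]>80))):
        m=cv2.morphologyEx(m.astype(np.uint8),cv2.MORPH_OPEN,np.ones((2,2)))
        k,l,st,ce=cv2.connectedComponentsWithStats(m)
        print(n,u.round(1),nm,[(st[i].tolist()[4],(ce[i]+[x0,y0]).round(1).tolist(),st[i][:4].tolist()) for i in range(1,k) if st[i][4]>8])
plan((.662,.015,.20,1.567))
E
```

```text
w [255.2 168.3] yel [(185, [255.4, 146.8], [48, 35, 26, 8])]
w [255.2 168.3] grey [(557, [255.6, 131.4], [48, 13, 26, 22]), (1503, [255.5, 182.8], [49, 44, 24, 64])]
s [381.1 150.3] yel [(13, [375.5, 141.4], [37, 35, 6, 4])]
s [381.1 150.3] grey [(3593, [382.5, 148.4], [0, 0, 90, 90]), (28, [337.8, 122.6], [0, 15, 6, 7]), (256, [384.0, 154.2], [39, 37, 20, 25])]
d [230.6 354.5] yel [(74, [245.5, 358.3], [58, 42, 7, 16])]
d [230.6 354.5] grey [(74, [187.4, 314.3], [0, 0, 8, 15]), (397, [253.5, 312.7], [33, 0, 57, 12]), (613, [223.6, 353.8], [19, 34, 41, 23]), (186, [254.1, 360.7], [63, 44, 13, 17])]
now [0.4604 0.3838 0.2251] -3.096450888966644
(0.662, 0.015, 0.2, 1.567) -> [-0.1848 -0.3775  0.0253] -4.663450888966644
```

The bright nipple lies flat and centred in the bin: wrist blob (255,168), yellow band (255,147). Now over to the black nipple.

Emit:
play_rows --steps '[-0.018,-0.038,0.002,0.162,-0.037,-0.075,0.005,0.324,-0.055,-0.113,0.007,0.486,-0.074,-0.151,0.01,0.648,-0.092,-0.189,0.01,0.81,-0.111,-0.227,0.01,0.972,-0.129,-0.264,0.01,1.134,-0.148,-0.302,0.01,1.296,-0.166,-0.34,0.01,1.458,-0.185,-0.377,0.01,1.62]' --jaw 0

```text
time: 15.18
tool_pos: [0.6629, 0.0151, 0.2154]
tcp_rot: [-2.23, -2.209, 0.003]
wrist_force: [0.6, 0.9, -0.2]
width: 0.997
grip_force: 0.0
```

Emit:
play_rows --steps '[0,0,0,0,0,0,0,0,0,0,0,0]'

```text
time: 15.55
tool_pos: [0.6625, 0.0175, 0.2168]
tcp_rot: [-2.223, -2.218, 0.001]
wrist_force: [0.4, 0.6, 0.3]
width: 0.998
grip_force: 0.0
```

```bash
python3 - <<'E'
from h import *
w=snap('wrist','w6');k=800/512
print(tool())
print(proj(w,[[.662,.015,.045],[.662,.075,.045],[.662,-.045,.045]]))
cv2.imwrite('pics/w6.png',cv2.resize(w['pixels'][30:330,150:400],None,fx=2,fy=2,interpolation=2))
E
```

```text
(array([0.6626, 0.0176, 0.2171]), array([[ 0.0021,  1.    , -0.0009],
       [ 1.    , -0.0021,  0.0003],
       [ 0.0003, -0.0009, -1.    ]]), np.float64(1.5686463677846378))
[[253.8465 174.107 ]
 [253.6149 122.5021]
 [254.0581 221.0609]]
```

View pics/w6.png

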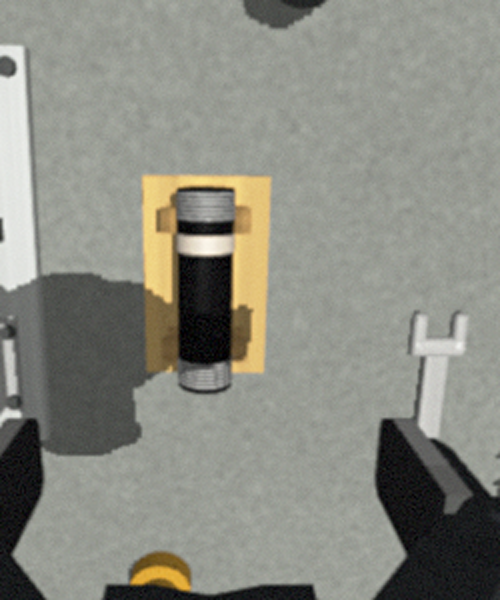

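The black nipple is at crop x≈205, i.e. full (252.7, 123–225). That matches the predicted pose, with the centre at about (0.661, 0.015). Descending and gripping.

Emit:
play_rows --steps '[-0.0025,-0.0014,0.05,0,-0.0025,-0.0014,0.1,0,-0.0025,-0.0014,0.14,0,-0.0025,-0.0014,0.17,0,-0.0025,-0.0014,0.192,0,-0.0025,-0.0014,0.204,0,-0.0025,-0.0014,0.204,0,-0.0025,-0.0014,0.204,0]'

```text
time: 16.6
tool_pos: [0.6632, 0.014, 0.015]
tcp_rot: [2.224, 2.216, 0.003]
wrist_force: [0.1, -0.6, -0.0]
width: 0.995
grip_force: 0.0
```

Emit:
play_rows --steps '[0,0,0,0,0,0,0,0,0,0,0,0,0,0,0,0,0,0,0,0]' --jaw 255 --grip_force 50

```text
time: 17.23
tool_pos: [0.6597, 0.0139, 0.0142]
tcp_rot: [-2.224, -2.215, 0.005]
wrist_force: [-6.7, 0.1, 8.0]
width: 0.377
grip_force: 49.3
```

Emit:
play_rows --steps '[0,0,-0.02,0,0,0,-0.06,0,0,0,-0.11,0,0,0,-0.16,0,0,0,-0.16,0,0,0,-0.16,0]'

```text
time: 17.98
tool_pos: [0.6613, 0.0139, 0.173]
tcp_rot: [-2.226, -2.217, 0.001]
wrist_force: [-0.0, 0.2, -4.0]
width: 0.374
grip_force: 50.7
```

```bash
python3 - <<'E'
from h import *
plan((.5065,.0905,.17,1.546))
st=bot.read_state();print(st['width'],st['grip_force'],st['wrist_force'],st['torque'])
E
```

```text
now [0.6613 0.0139 0.173 ] 1.5668182698510988
(0.5065, 0.0905, 0.17, 1.546) -> [ 0.0759 -0.1551  0.0031] 0.020818269851098803
0.3736970288886348 50.740681886672974 [-0.0145  0.1796 -4.0065] [ 0.0129  0.0199 -0.0207]
```

Held. Moving over the cradle.

Emit:
play_rows --steps '[0.018,-0.03,0,0.005,0.037,-0.07,0,0.01,0.055,-0.11,0,0.021,0.074,-0.145,0,0.021,0.074,-0.155,0,0.021,0.074,-0.155,0,0.021,0.074,-0.155,0,0.021,0.074,-0.155,0,0.021]'

```text
time: 18.98
tool_pos: [0.5081, 0.0881, 0.1733]
tcp_rot: [2.25, 2.193, -0.0]
wrist_force: [0.7, -0.0, -2.8]
width: 0.371
grip_force: 50.8
```

```bash
python3 - <<'E'
from h import *
w=snap('wrist','w7')
plan((.5062,.0885,.0226,1.546))
E
```

```text
now [0.508  0.0882 0.1734] 1.545004155474478
(0.5062, 0.0885, 0.0226, 1.546) -> [ 0.0003 -0.0018  0.1508] -0.0009958445255220383
```

Emit:
play_rows --steps '[0,-0.0015,0.05,0,0,-0.0015,0.09,0,0,-0.0015,0.12,0,0,-0.0015,0.135,0,0,-0.0015,0.144,0,0,-0.0015,0.149,0,0,-0.0015,0.151,0,0,-0.0015,0.151,0]'

```text
time: 20.02
tool_pos: [0.5066, 0.0886, 0.0246]
tcp_rot: [2.248, 2.193, 0.002]
wrist_force: [-3.3, -0.7, 5.0]
width: 0.372
grip_force: 51.6
```

```bash
python3 - <<'E'
from h import *
plan((.5062,.0885,.0226,1.546))
st=bot.read_state();print(st['width'],st['grip_force'],st['wrist_force'],st['torque'])
E
```

```text
now [0.5066 0.0886 0.0246] 1.5459713376442739
(0.5062, 0.0885, 0.0226, 1.546) -> [-0.0002 -0.0004  0.002 ] -2.8662355726183364e-05
0.37210823055416853 51.606502532958984 [-3.2565 -0.659   4.9795] [-0.1045  0.6223  0.0241]
```

Contact is as expected: net lift is about 9 N, and z matches the seated height. Releasing.

Emit:
play_rows --steps '[0,0,0,0,0,0,0,0,0,0,0,0,0,0,0,0]' --jaw 60

```text
time: 20.52
tool_pos: [0.5059, 0.0886, 0.0226]
tcp_rot: [2.249, 2.193, 0.0]
wrist_force: [-0.8, -0.5, -0.9]
width: 0.762
grip_force: 0.0
```

Emit:
play_rows --steps '[0,0,-0.02,0,0,0,-0.06,0,0,0,-0.12,0,0,0,-0.18,0,0,0,-0.23,0,0,0,-0.25,0,0,0,-0.25,0,0,0,-0.25,0]'

```text
time: 21.52
tool_pos: [0.5043, 0.0884, 0.2698]
tcp_rot: [-2.247, -2.192, 0.005]
wrist_force: [-0.3, -1.4, -0.0]
width: 0.766
grip_force: 0.0
```

```bash
python3 - <<'E'
from h import *
w=snap('wrist','w8');s=snap('scene','s8');d=snap('side','d8')
print(tool())
def cyl(L): # sampled outline pts of cylinder at cradle
    c=np.array([.5065,L,.055]);f=np.array([np.cos(1.546),np.sin(1.546),0]);n=np.array([-f[1],f[0],0]);t=np.linspace(0,2*np.pi,60)
    return np.vstack([c+e*.06*f+.0167*(np.cos(t)[:,None]*n+np.sin(t)[:,None]*[0,0,1]) for e in(-1,1)])
for n,c,ref in(('s',s,'s1'),('d',d,'d1'),('w',w,None)):
    hull=cv2.convexHull(proj(c,cyl(.0895)).astype(np.float32))
    m=np.zeros(c['pixels'].shape[:2],np.uint8);cv2.fillConvexPoly(m,hull.astype(int),1)
    print(n,'pred box',cv2.boundingRect(hull))
    x,y,ww,hh=cv2.boundingRect(hull);p=c['pixels'].max(2)[y-8:y+hh+8,x-8:x+ww+8];b=(p<45)
    if n!='w':
        q=load(ref)['pixels'][y-8:y+hh+8,x-8:x+ww+8].astype(int);df=np.abs(q-c['pixels'][y-8:y+hh+8,x-8:x+ww+8]).max(2)>40
        print(' diff bbox',[int(v)+o for v,o in zip(cv2.boundingRect(df.astype(np.uint8)),(x-8,y-8,0,0))],df.sum(),m.sum())
    else:
        G=c['pixels'].mean(2)
        for r in range(y,min(y+hh,383),12):print(r,G[r,x-6:x+ww+6].astype(int).tolist())
E
```

```text
(array([0.5044, 0.0884, 0.2698]), array([[ 0.025 ,  0.9997, -0.0045],
       [ 0.9997, -0.025 , -0.0006],
       [-0.0007, -0.0045, -1.    ]]), np.float64(1.545757107228022))
s pred box (267, 169, 47, 23)
 diff bbox [259, 161, 55, 36] 743 617
d pred box (237, 229, 29, 41)
 diff bbox [239, 230, 35, 48] 505 592
w pred box (243, 117, 27, 95)
117 [243, 243, 243, 243, 243, 242, 243, 243, 244, 245, 245, 251, 249, 249, 248, 246, 248, 249, 248, 246, 249, 250, 250, 251, 249, 249, 249, 248, 249, 250, 248, 247, 247, 246, 244, 243, 244, 245, 249]
129 [166, 132, 94, 77, 74, 58, 73, 90, 97, 111, 111, 123, 129, 126, 130, 140, 144, 153, 153, 153, 163, 165, 164, 154, 149, 137, 132, 114, 111, 121, 121, 121, 103, 80, 71, 79, 98, 136, 172]
141 [215, 221, 225, 200, 132, 99, 119, 141, 166, 182, 189, 190, 195, 204, 210, 207, 212, 219, 225, 232, 236, 238, 231, 222, 220, 215, 215, 215, 214, 212, 202, 183, 161, 148, 177, 219, 232, 234, 236]
153 [242, 242, 247, 239, 156, 109, 105, 64, 21, 2, 0, 0, 28, 4, 25, 28, 23, 19, 25, 29, 25, 30, 25, 23, 24, 24, 21, 22, 20, 9, 44, 133, 226, 248, 247, 242, 243, 247, 246]
165 [241, 241, 245, 235, 157, 114, 103, 61, 26, 10, 14, 9, 10, 22, 21, 21, 20, 28, 28, 35, 24, 28, 25, 19, 24, 25, 17, 19, 13, 8, 58, 157, 239, 247, 243, 243, 244, 244, 246]
177 [189, 189, 194, 177, 132, 116, 103, 71, 33, 8, 22, 24, 5, 22, 23, 26, 21, 29, 30, 24, 24, 17, 18, 25, 14, 23, 15, 14, 19, 13, 60, 165, 243, 244, 242, 241, 242, 243, 245]
189 [83, 56, 42, 40, 40, 42, 41, 27, 14, 8, 13, 10, 15, 7, 15, 9, 1, 14, 7, 4, 2, 0, 2, 22, 18, 14, 19, 0, 18, 11, 22, 45, 69, 72, 69, 67, 68, 92, 167]
201 [235, 242, 240, 241, 231, 145, 102, 90, 82, 76, 79, 84, 74, 70, 72, 78, 79, 78, 82, 88, 82, 78, 80, 75, 81, 82, 77, 72, 77, 77, 86, 149, 230, 242, 238, 239, 240, 242, 242]
```

The black nipple is seated: wrist columns 244–268 at rows 120–210, straight along the prediction. Before reaching for the handle, I'll check the red bin's clearance.

```bash
python3 - <<'E'
from h import *
w=load('w2');k=512/800
print('red rim',onz(w,(283*k,465*k),.06),onz(w,(472*k,498*k),.06))
s=load('s8');d=load('d8')
pv=np.array([.5025,-.061,.07]);f=np.array([.025,1,0])
for h in(1.4,1.5):
    P=[pv+r*(-np.sin(h)*f+np.cos(h)*np.array([0,0,1])) for r in(.035,.095,.115)];print(h,proj(s,P).round(1).tolist(),proj(d,P).round(1).tolist())
for n,c,(x,y,ww,h) in(('s',s,(185,180,45,30)),('d',d,(262,172,30,35))):
    p=c['pixels'][y:y+h,x:x+ww].astype(int);m=(p[...,2]>90)&(p[...,1]<60)&(p[...,0]<60)
    yy,xx=np.nonzero(m)
    print(n,[(int(r)+y,xx[yy==r].min()+x,xx[yy==r].max()+x) for r in np.unique(yy)])
plan((.500,-.154,.27,1.546),(.5,-.154,.045,1.546))
E
```

```text
red rim [ 0.373  -0.2855  0.06  ] [ 0.5739 -0.3344  0.06  ]
1.4 [[223.9, 191.6], [201.6, 194.7], [194.0, 195.7]] [[272.6, 201.1], [278.5, 186.7], [280.4, 182.1]]
1.5 [[223.9, 192.3], [201.5, 196.6], [194.0, 198.1]] [[272.6, 202.0], [278.5, 189.2], [280.4, 185.1]]
s [(191, np.int64(219), np.int64(221)), (192, np.int64(213), np.int64(221)), (193, np.int64(208), np.int64(221)), (194, np.int64(203), np.int64(222)), (195, np.int64(198), np.int64(221)), (196, np.int64(195), np.int64(220)), (197, np.int64(195), np.int64(214)), (198, np.int64(194), np.int64(209)), (199, np.int64(195), np.int64(203)), (200, np.int64(195), np.int64(199))]
d [(185, np.int64(279), np.int64(281)), (186, np.int64(278), np.int64(282)), (187, np.int64(278), np.int64(282)), (188, np.int64(277), np.int64(281)), (189, np.int64(277), np.int64(281)), (190, np.int64(276), np.int64(280)), (191, np.int64(276), np.int64(280)), (192, np.int64(275), np.int64(280)), (193, np.int64(275), np.int64(279)), (194, np.int64(274), np.int64(279)), (195, np.int64(274), np.int64(278)), (196, np.int64(273), np.int64(278)), (197, np.int64(274), np.int64(277)), (198, np.int64(274), np.int64(277)), (199, np.int64(274), np.int64(276)), (200, np.int64(274), np.int64(276)), (201, np.int64(276), np.int64(276))]
now [0.5044 0.0884 0.2698] 1.545757107228022
(0.5, -0.154, 0.27, 1.546) -> [-0.2425  0.0017 -0.    ] -0.0002428927719779761
(0.5, -0.154, 0.045, 1.546) -> [-0.2423  0.0027  0.225 ] -0.0002428927719779761
```

The handle is at 1.5 rad and the red bin is clear. Moving above the handle, then gripping it.

Emit:
play_rows --steps '[-0.05,0.001,0,0,-0.1,0.001,0,0,-0.15,0.002,0,0,-0.2,0.002,0,0,-0.242,0.002,0,0,-0.242,0.002,0.05,0,-0.242,0.002,0.1,0,-0.242,0.002,0.15,0,-0.242,0.002,0.18,0,-0.242,0.002,0.2,0]' --jaw 60

```text
time: 22.92
tool_pos: [0.4991, -0.1525, 0.0688]
tcp_rot: [-2.246, -2.19, 0.004]
wrist_force: [-0.8, 0.6, -0.0]
width: 0.764
grip_force: 0.0
```

Emit:
play_rows --steps '[0,0,0.01,0,0,0,0.022,0,0,0,0.025,0,0,0,0.025,0,0,0,0.025,0]'

```text
time: 23.55
tool_pos: [0.5023, -0.1536, 0.0483]
tcp_rot: [2.248, 2.193, 0.001]
wrist_force: [-0.2, -0.5, -0.8]
width: 0.762
grip_force: 0.0
```

Emit:
play_rows --steps '[0,0,0,0,0,0,0,0,0,0,0,0,0,0,0,0,0,0,0,0]' --jaw 255 --grip_force 50

```text
time: 24.18
tool_pos: [0.5006, -0.1534, 0.0479]
tcp_rot: [-2.247, -2.193, 0.002]
wrist_force: [-4.3, 0.5, 5.8]
width: 0.165
grip_force: 48.7
```

A good full grip on the bar: width ≈14–16 mm. Swinging the handle up.

Emit:
play_rows --steps '[0.002,0,-0.014,0,0.006,0,-0.027,0,0.012,0,-0.0395,0,0.02,0,-0.051,0,0.0295,0,-0.0615,0,0.04,0,-0.07,0,0.0525,0,-0.077,0,0.0655,0,-0.082,0,0.0745,0,-0.0845,0,0.0835,0,-0.086,0]'

```text
time: 25.42
tool_pos: [0.5059, -0.0704, 0.1362]
tcp_rot: [2.245, 2.19, 0.003]
wrist_force: [-0.8, 0.5, -0.4]
width: -0.0
grip_force: 0.0
```

Emit:
play_rows --steps '[0.005,0,0,0,0.01,0,0,0,0.012,0,0,0,0.013,0,0,0,0.013,0,0,0]'

```text
time: 26.05
tool_pos: [0.5039, -0.057, 0.1333]
tcp_rot: [-2.249, -2.193, 0.0]
wrist_force: [-0.5, -0.7, 0.2]
width: -0.003
grip_force: 0.0
```

```bash
python3 - <<'E'
from h import *
s=snap('scene','s9');d=snap('side','d9')
st=bot.read_state();print(st['tool_pos'],st['wrist_force'],st['width'],st['grip_force'])
E
```

```text
[ 0.504  -0.057   0.1334] [-0.3645  0.602  -0.306 ] 0.0018375383012481526 0.0
```

The grip slipped again. Locating the handle numerically.

```bash
python3 - <<'E'
from h import *
s=load('s9');d=load('d9')
pv=np.array([.5025,-.061,.07]);f=np.array([.025,1,0])
S,D=[],[]
for h in(0,.2,.4,.6,.8,1.0,1.2,1.4,1.5):
    P=[pv+r*(-np.sin(h)*f+np.cos(h)*np.array([0,0,1])) for r in(.045,.065,.085,.105)]
    def fr(c):
        out=[]
        for u in proj(c,P):
            g=cv2.getRectSubPix(c['pixels'],(1,1),(float(u[0]),float(u[1])))[0,0].astype(int);out.append(int(g[2]-g[:2].max()))
        return out
    print(h,fr(s),fr(d))
E
```

```text
0 [-2, -1, -3, 0] [5, 22, -5, -4]
0.2 [0, 0, -3, -1] [71, 43, -5, -2]
0.4 [38, 16, 3, -4] [93, 60, -7, -6]
0.6 [46, 53, 59, 74] [93, 75, 26, -5]
0.8 [15, -1, 2, 1] [92, 88, 74, -4]
1.0 [1, 0, 0, 1] [92, 71, 43, -26]
1.2 [-1, 1, 0, 0] [33, 29, -2, -19]
1.4 [1, 1, 0, 1] [-7, 4, -10, -6]
1.5 [4, 0, -2, 0] [-7, 0, -8, -6]
```

The handle stands at about 0.6 rad. I'll go over it, come down behind it with shut fingers and push it home.

Emit:
play_rows --steps '[0,0,-0.045,0,0,-0.001,-0.085,0,-0.05,-0.001,-0.085,0,-0.1,-0.001,-0.085,0,-0.11,-0.001,-0.085,0,-0.11,-0.001,-0.085,0,-0.11,-0.001,-0.04,0,-0.11,-0.001,0,0,-0.11,-0.001,0.018,0,-0.11,-0.001,0.018,0]'

```text
time: 27.4
tool_pos: [0.4993, -0.1655, 0.1142]
tcp_rot: [-2.246, -2.193, 0.002]
wrist_force: [0.0, 0.0, -0.0]
width: 0.0
grip_force: 0.0
```

Emit:
play_rows --steps '[0,0,0,0,0.02,0,0,0,0.04,0,0,0,0.055,0,0,0,0.065,0,0,0,0.073,0,0,0,0.08,0,0,0,0.085,0,0,0,0.085,0,0,0,0.085,0,0,0]'

```text
time: 28.65
tool_pos: [0.5024, -0.082, 0.1154]
tcp_rot: [-2.249, -2.193, 0.0]
wrist_force: [-0.1, -0.3, 1.2]
width: -0.001
grip_force: 0.0
```

```bash
cat > hd.py <<'E'
from h import *
s=snap('scene','sx');d=snap('side','dx')
pv=np.array([.5025,-.061,.07]);f=np.array([.025,1,0])
for h in(-.1,0,.05,.1,.15,.2,.4,.6,.8,1.0,1.2,1.4,1.5):
    P=[pv+r*(-np.sin(h)*f+np.cos(h)*np.array([0,0,1])) for r in(.045,.065,.085,.105)]
    def fr(c):
        return [int(g[2]-g[:2].max()) for g in (cv2.getRectSubPix(c['pixels'],(1,1),(float(u[0]),float(u[1])))[0,0].astype(int) for u in proj(c,P))]
    print(h,fr(s),fr(d))
st=bot.read_state();print(st['tool_pos'],st['wrist_force'])
E
python3 hd.py
```

```text
-0.1 [40, 22, 7, -2] [102, 101, 100, 101]
0 [56, 28, 56, 60] [99, 100, 100, 137]
0.05 [51, -2, 34, 1] [96, 96, 98, 149]
0.1 [52, -1, 6, 0] [95, 93, 91, 107]
0.15 [38, 2, -1, 0] [92, 92, 90, 72]
0.2 [21, 1, 0, -1] [92, 91, 88, 25]
0.4 [0, -4, 3, 0] [83, 72, 51, -7]
0.6 [-1, -3, 1, -1] [66, 30, -8, -5]
0.8 [1, -1, 1, 1] [35, -6, -7, -2]
1.0 [0, 0, -1, 1] [14, -8, -5, -28]
1.2 [1, 0, -1, 0] [6, -7, -7, -19]
1.4 [-1, 1, -1, 1] [-7, -6, -5, -7]
1.5 [1, 1, -2, -1] [-8, -7, -6, -6]
[ 0.5024 -0.0821  0.1154] [0.1411 0.6214 1.0251]
```

The handle is upright. One more push to confirm it's at the stop.

Emit:
play_rows --steps '[0.003,0,0,0,0.005,0,0,0,0.007,0,0,0,0.007,0,0,0]'

```text
time: 29.25
tool_pos: [0.5026, -0.0809, 0.1157]
tcp_rot: [2.242, 2.19, -0.012]
wrist_force: [-1.6, -21.8, -1.2]
width: 0.002
grip_force: 0.0
```

It's against the stop (22 N reaction), so it's home. Backing off and retreating upward.

Emit:
play_rows --steps '[-0.01,0,0,0,-0.03,0,0,0,-0.045,0,0,0,-0.045,0,-0.05,0,-0.045,0,-0.1,0,-0.045,0,-0.15,0,-0.045,0,-0.19,0,-0.045,0,-0.19,0,-0.045,0,-0.19,0]'

```text
time: 30.38
tool_pos: [0.5011, -0.1198, 0.3047]
tcp_rot: [-2.248, -2.193, 0.0]
wrist_force: [0.2, 0.1, -1.0]
width: 0.001
grip_force: 0.0
```

```bash
sed -i "s/'sx'/'sy'/;s/'dx'/'dy'/" hd.py; python3 hd.py | head -7; python3 - <<'E'
from h import *
a=load('s0');b=load('sy');c=load('s8');d0=load('d0');dy=load('dy');d8=load('d8')
# clamp arm region: difference to the start (same clamped pose) and to open state; small vs start expected away from nipple
for n,(p,q,r),X in(('s',(a,b,c),[[.502,-.02,.09],[.503,.01,.09],[.504,.045,.09]]),('d',(d0,dy,d8),[[.502,-.02,.09],[.503,.01,.09],[.504,.045,.09]])):
    for u in proj(p,X):
        x,y=u.round().astype(int);w=lambda i:i['pixels'][y-3:y+4,x-3:x+4].astype(int)
        print(n,(x,y),'vs start',abs(w(q)-w(p)).mean().round(1),'vs open',abs(w(q)-w(r)).mean().round(1))
im=np.hstack([cv2.resize(b['pixels'][150:215,215:325],(440,260)),cv2.resize(dy['pixels'][165:295,200:320],(240,260))])
cv2.imwrite('pics/fin.png',im)
E
```

```text
-0.1 [37, 21, 8, -1] [99, 96, 97, 96]
0 [47, 52, 49, 95] [96, 93, 98, 132]
0.05 [49, 51, 47, 82] [94, 95, 92, 163]
0.1 [50, 38, 29, 9] [92, 94, 91, 178]
0.15 [38, 13, 0, 0] [90, 91, 88, 142]
0.2 [20, 0, -1, -1] [87, 89, 84, 14]
0.4 [0, -1, 0, 1] [78, 66, 23, -99]
s (np.int64(251), np.int64(182)) vs start 3.2 vs open 23.6
s (np.int64(262), np.int64(180)) vs start 2.2 vs open 46.7
s (np.int64(275), np.int64(177)) vs start 3.7 vs open 43.9
d (np.int64(265), np.int64(213)) vs start 3.6 vs open 62.6
d (np.int64(262), np.int64(219)) vs start 4.8 vs open 35.1
d (np.int64(258), np.int64(227)) vs start 4.2 vs open 73.8
```

```bash
python3 - <<'E'
from h import *
def red(c,x,y,w,h):
    p=c['pixels'][y:y+h,x:x+w].astype(int);m=(p[...,2]-p[...,:2].max(2))>30;return np.argwhere(m).mean(0),m.sum()
print(red(load('s0'),225,158,22,32),red(load('sy'),225,158,22,32));print(red(load('d0'),264,170,12,34),red(load('dy'),264,170,12,34))
w=load('w8');print([(r,int(w['pixels'][r,250:262].mean())) for r in list(range(116,130))+list(range(204,222))])
f=np.array([.025,1,0])
print([proj(w,np.array([.5065,.0895,z])+e*.06*f).round(1).tolist() for e in(-1,1) for z in(.038,.055,.0717)])
E
```

```text
(array([16.2157,  9.7843]), np.int64(102)) (array([16.1068,  9.7573]), np.int64(103))
(array([16.5369,  5.6309]), np.int64(149)) (array([16.58  ,  5.6133]), np.int64(150))
[(116, 247), (117, 248), (118, 215), (119, 92), (120, 65), (121, 149), (122, 168), (123, 167), (124, 168), (125, 149), (126, 137), (127, 129), (128, 142), (129, 149), (204, 124), (205, 124), (206, 145), (207, 143), (208, 138), (209, 92), (210, 83), (211, 176), (212, 231), (213, 237), (214, 236), (215, 235), (216, 234), (217, 234), (218, 234), (219, 234), (220, 235), (221, 234)]
[[[256.4, 203.2]], [[256.4, 207.0]], [[256.4, 211.1]], [[256.4, 117.8]], [[256.4, 118.1]], [[256.4, 118.5]]]
```

The handle matches its starting upright position to within 0.2 px. The black nipple's ends, at rows 119 and 211, match a centred pose within about 1 mm. Handing in.

```bash
python3 -c "
from workcell import bot
print(bot.finish_job())"
```

```text
the job is handed in; nothing more can be done
None
```

I handed the job in; no verdict came back, but my last camera and force checks show the bright nipple flat in the green-rimmed bin, the black nipple seated mid-cradle, and the red handle upright at its stop with the clamp arm down over the black nipple (foot force not measured).

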